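# Show the burner cap to the inspection camera

### The job

The little inspection camera has toppled over: stand it upright on the blue worktop again and let go of it. Then lift the cap off the small bare burner of the hob and finish while still holding it in the air, motionless, its underside squarely facing the lens and centred in front of it, about 10 cm away. Leave the mug, jar, food container and bottle where they are.

Things in the scene. Friction and masses are not known exactly. Their poses are not given: they have to be found in the camera images.
- camera: Grey camera, 50x50 mm section, 110 tall, heavy base, 0.35 kg, stands freely. Origin: centre of underside; z up its height, x to the lens side. Flat sides up to z=75 mm; above, the +x side slopes 45 deg from (x25,z75) to (x-10,z110) and bears the lens. Starts lying on its -y side: y up, z level to about world +y, x level towards the robot; turned 90 deg about its x it stands, lens to the robot.
- camera_lens: Lens fixed in the camera's sloping face: black barrel 26 mm across in a white ring 38 mm across, standing 4 mm out. Origin: centre of the front glass, at x 10.3, y 0, z 95.3 mm in the camera's frame. Its z axis is the viewing direction, out of the lens; 45 degrees above level when the camera stands. Its y axis is parallel to the camera's y.
- cap: Black iron burner cap, loose, 0.16 kg: disc 56 mm wide, 10 thick, with a boss 28 mm wide, 6 deep under its middle. Origin: centre of the boss's underside; z up out of the top; disc spans z = 6 to 16 mm. Boss sits with 2 mm play in the burner's hole: lift straight up. The rim overhangs the 44 mm wide burner by 6 mm and is free all round; the hob plate lies 16 mm below the origin.
- hob: Fixed white gas hob on the worktop, plate 510 (x) x 300 (y) x 12 mm. Origin: centre of its underside. Small bare burner, where the cap sits, at x = -105, y = 0 mm. Two knobs 23 mm tall above the plate at x = -215, y = +-60 mm. The large burner at x = +125 mm lies under a black pan support 210 mm square, 51 mm above the worktop.
- mug: Bystander: white mug, 80 mm wide and 90 mm tall, with a handle. Origin: centre of its underside.
- jar: Bystander: glass jar with steel lid, 68 mm wide and 95 mm tall. Origin: centre of its underside.
- container: Bystander: closed food container with white lid, 96 x 146 x 63 mm tall. Origin: centre of its underside.
- bottle: Bystander: brown sauce bottle, 64 mm wide and 230 mm tall. Origin: centre of its underside.
Not all that is in view belongs to the job. What is shaped like the camera but orange or yellow is not meant.

How it is judged:
By the outcome, as a careful person would: the job done as asked, in the order asked, and still so for the second after the job is handed in, while the arm keeps its last pose, push and grip.
It also fails if it takes over 51 s, if anything falls off the work surface, if the arm or the gripper's body presses on something with over 40 N, if the wrist force passes 120 N, or if a joint passes its speed limit or range.

### The arm

A 7-joint arm with a two-finger parallel gripper is mounted at the origin on the work surface. World frame = base frame: x ahead of the robot, y to its left, z up, the work surface at z = 0. Lengths are in m, angles in rad, forces in N, time in s.
With the tool pointing down it reaches from about 0.425 to 0.925 m from the base axis. Payload 6.8 kg.
Tool frame: the origin (TCP) lies midway between the tips of the shut fingers; the grasp point (between the pads) lies 19 mm behind it; z points along the fingers, y is the line along which they close (so a half turn about z gives the same grasp; the last joint's range is limited). The gripper opens to 85 mm and grips with 20 to 120 N. Pads are 22 mm wide; open, the fingers measure 114 mm over their backs; the gripper's body (76 mm by 85 mm) begins 54 mm behind the grasp point. The pads swing forward as they close: fully open they stand 13 mm farther back than shut.
Start: joints at [1.171, 0.477, 0.022, 1.555, -0.011, 1.109, -0.083], TCP at [0.194, -0.646, 0.231] pointing down, gripper open.
Joint ranges: [-2.96, 2.96], [-0.34, 2.1], [-1.41, 1.46], [0.24, 2.44], [-1.37, 4.51], [0.17, 1.92], [-2.96, 2.96]. Speed limits (rad/s): [2.39, 2.39, 3.14, 3.14, 3.14, 3.14, 3.14].

### API

Orientations are given as a rotation vector (axis times angle).
In Python, from bench import r gives the robot as it stands. The module is installed in compiled form; this text tells all that it offers.
- The arm moves only by the tool apply_moves, never from a script. Its argument "rows" is a list of rows, each a list of 6 numbers: the shift along the tool's x, y, z scaled (see below), then the turn, a rotation vector about the tool's x, y, z scaled (see below). A call has 1 to 5 rows; each row is the pose to reach, as a shift and turn from the pose commanded when the call began, along the tool's axes at that moment; what a row does not reach only later rows make up. The controller multiplies each number of a shift by 0.25 m and each number of a turn by 90 degrees. A row lasts 1/8 s, in which the tool goes at most 62.5 mm and 10.7 degrees, less where a joint would pass 70% of its speed; a pose out of reach is approached as far as the arm can. A call with a number of a shift or a turn outside -1 to 1 is refused whole. A call with a gripper value outside its range is refused whole. "claw" is the opening, from 0 (shut) to 1 (fully open), set as the call begins (left out, the last holds). The fingers move at their own pace and stop on an object; "newtons" is the grip in N (left out, the last holds). Time passes only in rows, so rows that repeat a pose let the fingers close. It gives the time, the measured TCP pose, the force, the opening and the grip force at its end, in the units of the state.
- r.get_obs(): the state, without advancing time (a new reading comes with each control period).
- r.grab_frame(name): name is "side" or "top"; returns a dict with "pixels" (400x640x3 uint8, red, green, blue), "intrinsics" (3x3 intrinsics, pixels), "eye" and "attitude" of the camera in the world. Camera axes: x right, y up, looking along -z (the intrinsics and any distortion apply to the point x, -y, -z); pixel columns grow to the right and rows downward; lengths in m; the calibration is good to about 2 mm. A picture is of the moment at which its call begins. There is no depth.
- r.hand_in(): hands the job in; it is judged then, once.
Trained networks look in a picture, given as the dict that the camera call returned (one of the last four; its "shot" number tells which), for a name from the list of things; names that differ only in an ending like _2 or _b are one class to them, and where a whole thing is asked for, a point or a joint stands for the part that bears it (a point fixed in the world has none). Each returns a list of dicts, best first, with "conf" (0 to 1); they miss things now and then, are a little off and sometimes report something else, mostly with a low value. They report only what shows in the picture. A call takes as long as a camera call. They do not tell look-alikes from the thing itself.
- r.search_frame(picture, thing): "rect" ([left, top, width, height] in pixels, round what is visible of it).
- r.outline_of(picture, thing): "pixels" (400x640 bool, what is visible of it) and "rect" ([left, top, width, height] in pixels, round what is visible of it).
- r.landmark_of(picture, thing): "point" ([column, row] in pixels: a listed point, or the origin of a listed thing).
The state is a dict: "clock": time; "joints": joint angles; "qvel": joint speeds; "tau": joint torques, N m; "tcp_pos": TCP position; "orientation": TCP orientation; "contact_force": force on the tool from outside, world axes, zero at the start; "moment": the same for the moment, N m; "grip_width": finger opening in m; "gripper_force": force on a finger pad.
Only numpy, scipy, OpenCV 4.12 (cv2) and the standard library are available. Lean on these libraries where they do the work, as an engineer would, in place of code of your own. Each camera call takes 0.05 s, during which the arm holds its last target. There are 200 camera calls.

## Working session

There is one attempt and no reset: what is moved stays moved. The work goes in short steps, Python scripts to look and compute and a tool call to move; the robot and the scene stay as the last step left them, time stands still between calls to the robot, and variables do not carry over. Pictures are saved under pics/ and viewed, at most 10 in all, crops included, and the job is handed in when it is done.

Besides the shell and the picture viewer there is one more tool, called after "Call:" by a JSON object that holds its "fn" and its "kwargs", one argument or row to a line. apply_moves: Moves the arm, as the interface text tells. Its arguments: {"type":"object","properties":{"rows":{"type":"array","items":{"type":"array","items":{"type":"number"}}},"claw":{"type":"number"},"newtons":{"type":"number"}},"required":["rows"]}

```bash
mkdir -p pics
cat > h.py <<'E'
import numpy as np, cv2
from bench import r
from scipy.spatial.transform import Rotation as R
def rot(a):
    a=np.array(a,float)
    return a if a.shape==(3,3) else (R.from_rotvec(a).as_matrix() if a.size==3 else R.from_quat(a).as_matrix())
def ray(p,uv):
    K=np.array(p["intrinsics"]);d=np.linalg.inv(K)@np.array([uv[0],uv[1],1.])
    d=rot(p["attitude"])@np.array([d[0],-d[1],-d[2]]);return np.array(p["eye"]),d
def onz(p,uv,z):
    o,d=ray(p,uv);return o+d*(z-o[2])/d[2]
def proj(p,X):
    K=np.array(p["intrinsics"]);c=rot(p["attitude"]).T@(np.array(X)-np.array(p["eye"]))
    q=K@np.array([c[0],-c[1],-c[2]]);return q[:2]/q[2]
def tri(ps,uvs):
    A=np.zeros((3,3));b=np.zeros(3)
    for p,u in zip(ps,uvs):
        o,d=ray(p,u);d=d/np.linalg.norm(d);M=np.eye(3)-np.outer(d,d);A+=M;b+=M@o
    return np.linalg.solve(A,b)
def save(p,n): cv2.imwrite("pics/"+n,p["pixels"][:,:,::-1])
E
python3 - <<'E'
from h import *
np.set_printoptions(precision=4,suppress=True)
print(r.get_obs())
s=r.grab_frame("side");t=r.grab_frame("top")
save(s,"side0.png");save(t,"top0.png")
for p,n in((s,"side"),(t,"top")):
    print(n,{k:v for k,v in p.items() if k!="pixels"})
    for th in("camera","camera_lens","cap","hob","mug","jar","container","bottle"):
        print(th,[(np.round(x["rect"]).tolist(),round(x["conf"],2)) for x in r.search_frame(p,th)],[(np.round(x["point"],1).tolist(),round(x["conf"],2)) for x in r.landmark_of(p,th)])
E
```

```text
{'clock': 0.0, 'joints': array([ 1.1709,  0.4778,  0.0223,  1.5564, -0.0115,  1.1093, -0.0831]), 'qvel': array([-0.0007,  0.0017, -0.0002, -0.0012,  0.0005,  0.0004,  0.0004]), 'tau': array([  0.0002, -59.6446,   1.608 , -28.1194,   0.0124,   0.0094,
        -0.    ]), 'tcp_pos': array([ 0.194 , -0.6459,  0.2303]), 'orientation': array([-3.1065, -0.4565,  0.0006]), 'contact_force': array([-0.2967, -0.0453, -0.5464]), 'moment': array([-0.0019, -0.0308,  0.0287]), 'gripper_force': 0.0, 'grip_width': 0.08559452250387126}
side {'intrinsics': array([[403.433 ,   0.    , 322.5863],
       [  0.    , 403.433 , 197.9053],
       [  0.    ,   0.    ,   1.    ]]), 'eye': array([-0.1142,  1.0692,  0.8695]), 'attitude': array([ 0.3498, -1.2912, -2.3082]), 'shot': 1}
camera [([279.0, 221.0, 26.0, 28.0], 0.89), ([311.0, 207.0, 27.0, 24.0], 0.86), ([237.0, 253.0, 35.0, 23.0], 0.79), ([317.0, 242.0, 27.0, 19.0], 0.62), ([279.0, 287.0, 27.0, 46.0], 0.34)] [([268.8, 265.0], 0.89), ([317.2, 251.1], 0.74), ([333.1, 225.7], 0.63), ([297.8, 229.2], 0.6)]
camera_lens [([240.0, 267.0, 9.0, 11.0], 0.42)] [([
[... 802 characters left out ...]
 15.0], 0.95), ([175.0, 194.0, 30.0, 33.0], 0.81), ([289.0, 205.0, 15.0, 34.0], 0.75), ([230.0, 243.0, 28.0, 36.0], 0.75)] [([294.5, 240.3], 0.73), ([198.6, 222.4], 0.63), ([264.4, 208.5], 0.6), ([236.8, 247.7], 0.56)]
camera_lens [] [([260.7, 269.3], 0.4)]
cap [([383.0, 219.0, 15.0, 17.0], 0.84)] [([390.0, 229.2], 0.53)]
hob [([340.0, 112.0, 101.0, 168.0], 0.68)] [([387.4, 194.3], 0.84)]
mug [([132.0, 263.0, 43.0, 28.0], 0.63)] [([157.1, 273.2], 0.75)]
jar [([281.0, 127.0, 21.0, 25.0], 0.61)] [([292.5, 141.2], 0.72)]
container [([198.0, 119.0, 50.0, 40.0], 0.98), ([282.0, 124.0, 18.0, 30.0], 0.55)] [([229.3, 143.0], 0.96)]
bottle [([479.0, 214.0, 54.0, 22.0], 0.84)] [([488.5, 227.8], 0.61)]
```

View pics/side0.png

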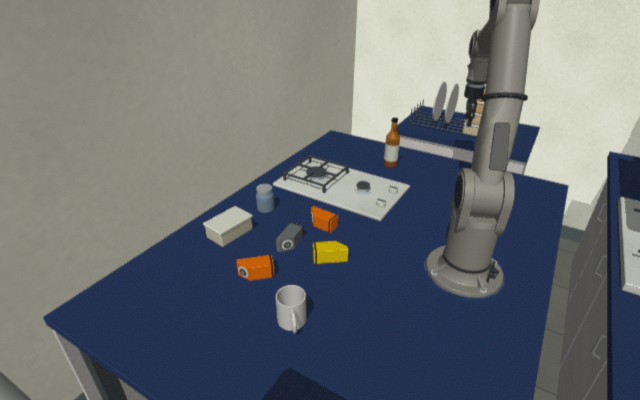

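View pics/top0.png

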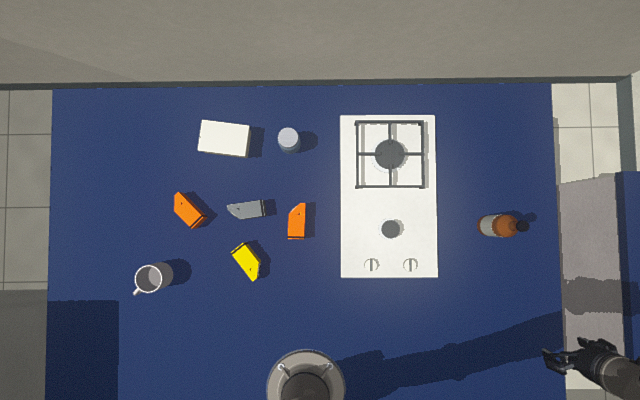

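The grey one lies at top (247,209) / side (290,237). The look-alikes are orange at top (190,210) and (297,221), and yellow at (247,260). Only the grey one fits the description, so I'll confirm it with a crop and fit its pose.

```bash
cat > fit.py <<'E'
from h import *
from scipy.optimize import least_squares, minimize
# camera body prism vertices in its frame
prof=[(-25,0),(25,0),(25,75),(-10,110),(-25,110)]
V=np.array([(x,y,z) for y in(-25,25) for x,z in prof])/1000
def sil(p,P,T,s=4):
    q=np.array([proj(p,v) for v in P@T[:3,:3].T+T[:3,3]])
    m=np.zeros((400*s,640*s),np.uint8);cv2.fillConvexPoly(m,cv2.convexHull(np.round((q+.5)*s).astype(np.int32)),1)
    return cv2.resize(m.astype(np.float32),(640,400),interpolation=cv2.INTER_AREA)
def lying(a):  # x,y of origin, yaw ; x_cam=(-cos,-sin), z_cam=(-sin,cos), y up
    c,s=np.cos(a[2]),np.sin(a[2]);T=np.eye(4)
    T[:3,0]=(-c,-s,0);T[:3,1]=(0,0,1);T[:3,2]=(-s,c,0);T[:3,3]=(a[0],a[1],.025);return T
def standing(a):
    c,s=np.cos(a[2]),np.sin(a[2]);T=np.eye(4)
    T[:3,0]=(-c,-s,0);T[:3,1]=(s,-c,0);T[:3,2]=(0,0,1);T[:3,3]=(a[0],a[1],0);return T
def fit(views,masks,a0,f):
    def e(a): return sum(np.abs(sil(p,V,f(a))-m).sum() for p,m in zip(views,masks))
    best=None
    for dy in(0,.15,-.15):
        x0=np.array(a0)+[0,0,dy]
        S=np.vstack([x0]+[x0+d for d in np.diag([.015,.015,.12])])
        q=minimize(e,x0,method="Nelder-Mead",options=dict(initial_simplex=S,xatol=1e-4,fatol=.1))
        if best is None or q.fun<best.fun: best=q
    return best.x,best.fun,[m.sum() for m in masks]
def near(p,thing,uv):
    o=[x for x in r.outline_of(p,thing) if x["pixels"][int(uv[1])-4:int(uv[1])+5,int(uv[0])-4:int(uv[0])+5].mean()>.5]
    return o[0]["pixels"].astype(np.float32) if o else None
E
python3 - <<'E'
from fit import *
s=r.grab_frame("side");t=r.grab_frame("top")
ms=near(s,"camera",(290,237));mt=near(t,"camera",(247,209))
a=np.hstack([onz(t,(262,209),.05)[:2],0.]);print("guess",a)
for v,m,n in(([s,t],[ms,mt],"both"),([t],[mt],"top"),([s],[ms],"side")):
    if all(x is not None for x in m): print(n,fit(v,m,a,lying))
    else: print(n,"missing")
mc=near(t,"cap",(390,228));ys,xs=np.nonzero(mc);print("cap top",xs.mean(),ys.mean(),mc.sum(),onz(t,(xs.mean(),ys.mean()),.044))
o=r.outline_of(s,"cap")
for q in o:
    ys,xs=np.nonzero(q["pixels"]);print("cap side",q["conf"],xs.mean(),ys.mean(),len(xs),onz(s,(xs.mean(),ys.mean()),.040))
for th in("hob","container","jar","mug","bottle"):
    print(th,[onz(t,x["point"],0.)[:2] for x in r.landmark_of(t,th)],[onz(s,x["point"],0.)[:2] for x in r.landmark_of(s,th)])
c=np.hstack([cv2.resize(s["pixels"][200:290,230:350],(400,300)),cv2.resize(t["pixels"][175:265,190:310],(400,300))])
cv2.imwrite("pics/crop.png",c[:,:,::-1])
E
```

```text
guess [0.55342378 0.12130749 0.        ]
both (array([0.55984635, 0.11667069, 0.14361372]), np.float64(59.4375), [np.float32(574.0), np.float32(586.0)])
top (array([0.55985168, 0.11742191, 0.14440633]), np.float64(30.875), [np.float32(586.0)])
side (array([0.55956941, 0.11539152, 0.14358054]), np.float64(24.8125), [np.float32(574.0)])
cap top 390.53469387755104 228.75918367346938 245.0 [ 0.48885875 -0.26636916  0.044     ]
hob [array([ 0.5936553 , -0.27043546])] [array([ 0.58988061, -0.27005592]), array([ 0.49183496, -0.56982057])]
container [array([0.76779964, 0.22999884])] [array([0.7679345 , 0.22531437])]
jar [array([0.77635641, 0.03430265])] [array([0.75724152, 0.03951992]), array([ 0.47840737, -0.53096168])]
mug [array([0.35377137, 0.45135675])] [array([0.34448671, 0.44852455])]
bottle [array([ 0.49276853, -0.57916498])] [array([ 0.49719692, -0.57763423]), array([ 0.51205982, -0.3353717 ])]
```

View pics/crop.png

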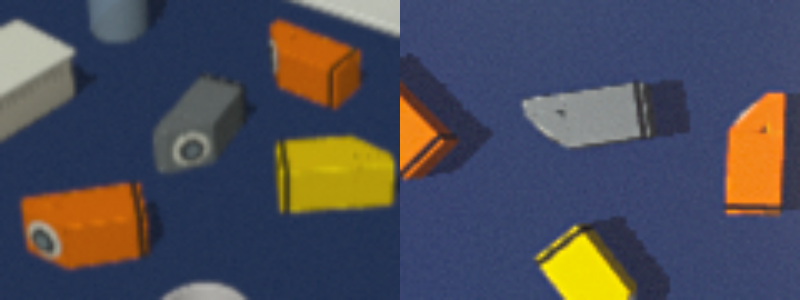

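The crop confirms it: the grey body, centred about (200,120) in the left half and (585,115) in the right, is lying down. Its lens bevel faces the robot side, and it matches the fit (residual about 5%). Next is planning the approach.

```bash
cat > plan.py <<'E'
from fit import *
np.set_printoptions(precision=4,suppress=True)
def cur():
    o=r.get_obs();return np.array(o["tcp_pos"]),rot(o["orientation"]),o
def rel(p0,R0,p1,R1):
    return np.round(np.hstack([R0.T@(np.array(p1)-p0)/.25, R.from_matrix(R0.T@R1).as_rotvec()/(np.pi/2)]),3).tolist()
def plan(W):
    p,Q,o=cur();print("t",o["clock"],"p",p,"q",o["joints"])
    for w,M in W: print(rel(p,Q,w,M)); p,Q=np.array(w),M
def frame(z,y):
    z=np.array(z,float)/np.linalg.norm(z);y=np.array(y,float);y=y-z*(y@z);y/=np.linalg.norm(y)
    return np.column_stack([np.cross(y,z),y,z])
def down(az): return frame((0,0,-1),(np.cos(az),np.sin(az),0))
CAM=np.array([.5598,.1167,.1436]);TH=np.radians(28)
T=lying(CAM)
xc,yc,zc=T[:3,0],T[:3,1],T[:3,2]
def grasp(th=TH,back=0.):  # TCP pose gripping lying camera
    g=T[:3,3]+.003*yc+.055*zc
    a=-yc*np.cos(th)-zc*np.sin(th)
    return g+a*(.019-back), frame(a,-xc)
E
python3 - <<'E'
from plan import *
d=np.radians
g=grasp(back=.12);print("grasp tcp",grasp()[0],"pre",g[0])
plan([((.34,-.47,.28),down(d(-55))),((.47,-.27,.30),down(d(-34))),((.54,-.04,.30),down(d(-13))),((.55,.15,.27),down(d(8.2))),g,grasp()])
E
```

```text
grasp tcp [0.5532 0.1623 0.0112] pre [0.5451 0.2181 0.1172]
t 2.5 p [ 0.1942 -0.6465  0.2313] q [ 1.1709  0.477   0.0224  1.5554 -0.0115  1.1093 -0.0831]
[0.762, -0.508, -0.195, 0.0, -0.0, -0.203]
[0.885, -0.357, -0.08, 0.0, 0.0, -0.233]
[0.919, -0.282, 0.0, 0.0, 0.0, -0.233]
[0.75, -0.132, 0.12, 0.0, 0.0, -0.236]
[0.272, 0.02, 0.611, -0.0, -0.311, -0.0]
[-0.0, 0.0, 0.48, 0.0, 0.0, 0.0]
```

Call:
{"fn": "apply_moves", "kwargs": {
  "rows": [
    [0.38,-0.25,-0.1,0,0,-0.1],
    [0.76,-0.51,-0.195,0,0,-0.2],
    [0.76,-0.51,-0.195,0,0,-0.2],
    [0.76,-0.51,-0.195,0,0,-0.2]
  ],
  "claw": 1
}}

```text
clock: 3.0
tcp_pos: [0.3416, -0.4674, 0.281]
orientation: [2.997, 0.94, 0.002]
contact_force: [1.2, -0.8, -0.2]
grip_width: 0.0857
gripper_force: 0.0
```

Call:
{"fn": "apply_moves", "kwargs": {
  "rows": [
    [0.885,-0.357,-0.08,0,0,-0.233],
    [0.885,-0.357,-0.08,0,0,-0.233],
    [0.885,-0.357,-0.08,0,0,-0.233],
    [0.885,-0.357,-0.08,0,0,-0.233]
  ]
}}

```text
clock: 3.5
tcp_pos: [0.4718, -0.268, 0.3007]
orientation: [2.776, 1.469, 0.001]
contact_force: [0.5, 0.2, 0.3]
grip_width: 0.0856
gripper_force: 0.0
```

Call:
{"fn": "apply_moves", "kwargs": {
  "rows": [
    [0.92,-0.28,0,0,0,-0.233],
    [0.92,-0.28,0,0,0,-0.233],
    [0.92,-0.28,0,0,0,-0.233],
    [0.92,-0.28,0,0,0,-0.233]
  ]
}}

```text
clock: 4.0
tcp_pos: [0.5428, -0.0385, 0.3004]
orientation: [2.463, 1.949, 0.001]
contact_force: [1.3, -0.4, 0.3]
grip_width: 0.0852
gripper_force: 0.0
```

Run:
```python
from plan import *
d=np.radians
plan([((.55,.15,.27),down(d(8.2))),grasp(back=.12),grasp()])
```

```text
t 4.0 p [ 0.5428 -0.0385  0.3004] q [ 0.3876  0.2417 -0.5122  1.7574  0.1275  1.1746 -0.3933]
[0.74, -0.145, 0.122, 0.001, -0.0, -0.239]
[0.272, 0.02, 0.611, -0.0, -0.311, -0.0]
[-0.0, 0.0, 0.48, 0.0, 0.0, 0.0]
```

Call:
{"fn": "apply_moves", "kwargs": {
  "rows": [
    [0.74,-0.145,0.12,0,0,-0.238],
    [0.74,-0.145,0.12,0,0,-0.238],
    [0.74,-0.145,0.12,0,0,-0.238],
    [0.74,-0.145,0.12,0,0,-0.238]
  ]
}}

```text
clock: 4.5
tcp_pos: [0.5482, 0.1536, 0.2697]
orientation: [-2.047, -2.38, -0.002]
contact_force: [-0.5, 0.1, -0.2]
grip_width: 0.0856
gripper_force: 0.0
```

Call:
{"fn": "apply_moves", "kwargs": {
  "rows": [
    [0.27,0.02,0.3,0,-0.11,0],
    [0.27,0.02,0.61,0,-0.22,0],
    [0.27,0.02,0.61,0,-0.311,0],
    [0.27,0.02,0.61,0,-0.311,0],
    [0.27,0.02,0.61,0,-0.311,0]
  ]
}}

```text
clock: 5.12
tcp_pos: [0.5461, 0.2141, 0.118]
orientation: [1.796, 2.066, -0.447]
contact_force: [-0.0, -0.5, 0.0]
grip_width: 0.0855
gripper_force: 0.0
```

Run:
```python
from plan import *
plan([grasp(back=.04),grasp()])
s=r.grab_frame("side");t=r.grab_frame("top")
c=np.hstack([cv2.resize(s["pixels"][150:300,190:390],(400,300)),cv2.resize(t["pixels"][125:275,160:360],(400,300))])
cv2.imwrite("pics/pre.png",c[:,:,::-1])
```

```text
t 5.125 p [0.5461 0.2141 0.118 ] q [-0.3576  0.6367 -0.486   1.7353  0.6978  1.2641 -1.0314]
[0.016, -0.001, 0.315, -0.001, -0.0, -0.002]
[-0.0, -0.0, 0.16, 0.0, 0.0, 0.0]
```

View pics/pre.png

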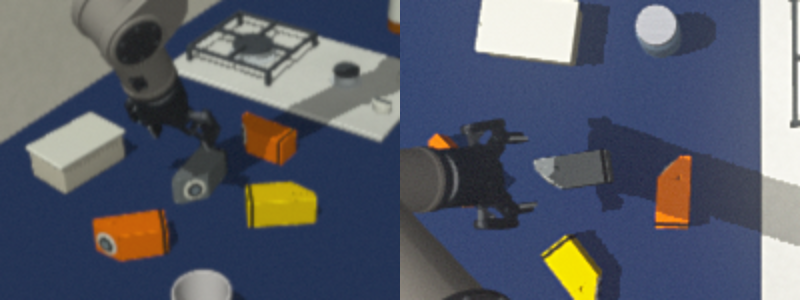

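The picture shows the fingers (right half, at (515,137) and (520,210)) straddling the grey camera (575,170). The path down is clear, so I'll descend and grip.

Call:
{"fn": "apply_moves", "kwargs": {
  "rows": [
    [0.016,0,0.16,0,0,0],
    [0.016,0,0.315,0,0,0],
    [0.016,0,0.4,0,0,0],
    [0.016,0,0.475,0,0,0],
    [0.016,0,0.475,0,0,0]
  ]
}}

```text
clock: 5.85
tcp_pos: [0.5527, 0.1622, 0.0107]
orientation: [1.796, 2.066, -0.449]
contact_force: [-0.2, -0.1, 0.7]
grip_width: 0.0854
gripper_force: 0.0
```

Call:
{"fn": "apply_moves", "kwargs": {
  "rows": [
    [0,0,0,0,0,0],
    [0,0,0,0,0,0],
    [0,0,0,0,0,0],
    [0,0,0,0,0,0],
    [0,0,0,0,0,0]
  ],
  "claw": 0,
  "newtons": 60
}}

```text
clock: 6.48
tcp_pos: [0.5528, 0.1648, 0.0118]
orientation: [1.794, 2.068, -0.445]
contact_force: [-1.3, 1.9, 6.5]
grip_width: 0.0494
gripper_force: 63.3
```

Run:
```python
from plan import *
p,Q,o=cur();print(o["contact_force"],o["grip_width"],o["gripper_force"])
# lift 90mm, then turn 90deg about tool y (cam -x) at constant grasp point
g=p-Q[:,2]*.019
up=p+[0,0,.09]
Mt=R.from_rotvec(xc*np.pi/2).as_matrix()
Q2=Mt@Q; g2=g+[0,0,.09]
print("a after",Q2[:,2])
plan([(up,Q)]+[(g2+.019*(R.from_rotvec(xc*k).as_matrix()@Q)[:,2],R.from_rotvec(xc*k).as_matrix()@Q) for k in np.radians([45,90])])
```

```text
[-1.2661  1.8732  6.5408] 0.0494014920357506 63.3275466109626
a after [ 0.1269 -0.8744  0.4683]
t 6.475 p [0.5528 0.1648 0.0118] q [-0.3265  0.7563 -0.4249  1.822   0.8186  1.0804 -1.1142]
[-0.169, 0.0, -0.318, 0.0, 0.0, 0.0]
[-0.054, 0.0, -0.022, -0.001, -0.5, -0.0]
[-0.054, 0.0, -0.022, -0.001, -0.5, -0.0]
```

Run:
```python
from plan import *
p,Q,o=cur()
g2=p-Q[:,2]*.019+[0,0,.09]
W=[(p+[0,0,.09],Q)]
for k in np.radians([30,60,90]):
    M=R.from_rotvec(-xc*k).as_matrix()@Q; W.append((g2+.019*M[:,2],M))
print(W[-1][1][:,2]); plan(W)
```

```text
[-0.126   0.8745 -0.4683]
t 6.475 p [0.5528 0.1648 0.0118] q [-0.3265  0.7563 -0.4249  1.822   0.8186  1.0804 -1.1142]
[-0.169, 0.0, -0.318, 0.0, 0.0, 0.0]
[0.038, -0.0, -0.01, 0.001, 0.333, 0.0]
[0.038, -0.0, -0.01, 0.001, 0.333, 0.0]
[0.038, -0.0, -0.01, 0.001, 0.333, 0.0]
```

Call:
{"fn": "apply_moves", "kwargs": {
  "rows": [
    [-0.06,0,-0.1,0,0,0],
    [-0.11,0,-0.21,0,0,0],
    [-0.169,0,-0.318,0,0,0],
    [-0.169,0,-0.318,0,0,0]
  ]
}}

```text
clock: 6.98
tcp_pos: [0.5536, 0.1645, 0.1025]
orientation: [1.796, 2.067, -0.441]
contact_force: [0.8, -0.9, -4.6]
grip_width: 0.0495
gripper_force: 63.7
```

Call:
{"fn": "apply_moves", "kwargs": {
  "rows": [
    [0.013,0,-0.001,0,0.11,0],
    [0.026,0,-0.004,0,0.22,0],
    [0.038,0,-0.01,0,0.333,0],
    [0.038,0,-0.01,0,0.333,0]
  ]
}}

```text
clock: 7.48
tcp_pos: [0.5517, 0.1657, 0.0963]
orientation: [-2.054, -2.342, -0.029]
contact_force: [0.3, -0.2, -3.6]
grip_width: 0.0492
gripper_force: 63.5
```

Call:
{"fn": "apply_moves", "kwargs": {
  "rows": [
    [0.013,0,-0.001,0,0.11,0],
    [0.026,0,-0.004,0,0.22,0],
    [0.038,0,-0.01,0,0.333,0],
    [0.038,0,-0.01,0,0.333,0]
  ]
}}

```text
clock: 7.98
tcp_pos: [0.5495, 0.1769, 0.0968]
orientation: [-1.762, -2.01, -0.496]
contact_force: [-1.0, -0.1, -4.4]
grip_width: 0.0493
gripper_force: 63.6
```

Run:
```python
from plan import *
p,Q,o=cur();print(p,Q,o["joints"],o["grip_width"])
```

```text
[0.5495 0.1769 0.0968] [[-0.1085  0.9911 -0.0771]
 [ 0.8413  0.1329  0.524 ]
 [ 0.5296 -0.008  -0.8482]] [ 0.583   0.771  -0.9668  1.8874  0.0825  0.7116 -0.1396] 0.04925733785600239
```

Call:
{"fn": "apply_moves", "kwargs": {
  "rows": [
    [0.013,0,-0.001,0,0.11,0],
    [0.026,0,-0.004,0,0.22,0],
    [0.038,0,-0.01,0,0.333,0],
    [0.038,0,-0.01,0,0.333,0],
    [0.038,0,-0.01,0,0.333,0]
  ]
}}

```text
clock: 8.6
tcp_pos: [0.5483, 0.1906, 0.1092]
orientation: [-1.429, -1.653, -0.854]
contact_force: [-0.8, 0.7, -2.5]
grip_width: 0.0496
gripper_force: 63.6
```

Run:
```python
from plan import *
p,Q,o=cur();print(p,Q,o["joints"],o["grip_width"],"tilt below level",np.degrees(np.arcsin(-Q[2,2])))
s=r.grab_frame("side");t=r.grab_frame("top")
c=np.hstack([cv2.resize(s["pixels"][150:300,190:390],(400,300)),cv2.resize(t["pixels"][125:275,160:360],(400,300))])
cv2.imwrite("pics/up.png",c[:,:,::-1])
```

```text
[0.5483 0.1906 0.1092] [[-0.0689  0.9896 -0.1265]
 [ 0.4694  0.1441  0.8712]
 [ 0.8803  0.0006 -0.4744]] [ 0.8438  1.164  -1.1775  1.8409 -0.0743  0.7742  0.1732] 0.04958816282883534 tilt below level 28.319754399881827
```

View pics/up.png

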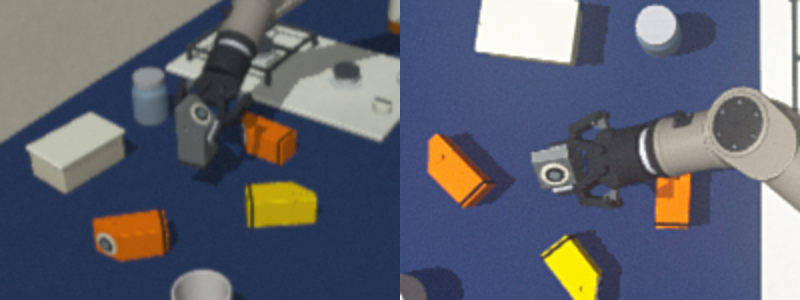

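The camera now hangs upright in the grip with its lens toward the robot (left crop (205,113), right crop (555,175)). I'll lower it.

Call:
{"fn": "apply_moves", "kwargs": {
  "rows": [
    [-0.065,0,0.035,0,0,0],
    [-0.13,0,0.07,0,0,0],
    [-0.19,0,0.102,0,0,0],
    [-0.19,0,0.102,0,0,0]
  ]
}}

```text
clock: 9.2
tcp_pos: [0.5482, 0.1887, 0.0526]
orientation: [-1.431, -1.645, -0.855]
contact_force: [-0.2, 0.4, -3.2]
grip_width: 0.0492
gripper_force: 63.6
```

Call:
{"fn": "apply_moves", "kwargs": {
  "rows": [
    [-0.007,0,0.004,0,0,0],
    [-0.014,0,0.0075,0,0,0],
    [-0.014,0,0.0075,0,0,0]
  ]
}}

```text
clock: 9.57
tcp_pos: [0.5491, 0.1888, 0.0509]
orientation: [-1.43, -1.647, -0.858]
contact_force: [-0.4, 1.1, -4.0]
grip_width: 0.0494
gripper_force: 63.6
```

Run:
```python
from plan import *
p,Q,o=cur();print(p,o["contact_force"],"base est",(p-Q[:,2]*.019)[2]-.0565)
s=r.grab_frame("side");m=near(s,"camera",(290,222))
g=p-Q[:,2]*.019
def f(a): M=standing([a[0],a[1],CAM[2]]);M[2,3]=a[2];return M
if m is not None: print(fit([s],[m],[g[0],g[1],.003],f))
```

```text
[0.5491 0.1888 0.0509] [-0.4299  1.0984 -3.9604] base est 0.0033430113567400263
(array([ 0.5592,  0.163 , -0.0039]), np.float64(74.375), [np.float32(544.0)])
```

Call:
{"fn": "apply_moves", "kwargs": {
  "rows": [
    [-0.007,0,0.0038,0,0,0],
    [-0.007,0,0.0038,0,0,0],
    [-0.007,0,0.0038,0,0,0]
  ]
}}

```text
clock: 10.05
tcp_pos: [0.5489, 0.1889, 0.0487]
orientation: [-1.43, -1.647, -0.858]
contact_force: [-0.1, 0.6, -3.9]
grip_width: 0.0496
gripper_force: 63.6
```

Call:
{"fn": "apply_moves", "kwargs": {
  "rows": [
    [-0.0035,0,0.002,0,0,0],
    [-0.0035,0,0.002,0,0,0],
    [-0.0035,0,0.002,0,0,0]
  ]
}}

```text
clock: 10.42
tcp_pos: [0.5489, 0.189, 0.0477]
orientation: [-1.43, -1.647, -0.858]
contact_force: [0.4, 0.4, -4.4]
grip_width: 0.0493
gripper_force: 63.6
```

Call:
{"fn": "apply_moves", "kwargs": {
  "rows": [
    [-0.0035,0,0.002,0,0,0],
    [-0.0035,0,0.002,0,0,0],
    [-0.0035,0,0.002,0,0,0]
  ]
}}

```text
clock: 10.8
tcp_pos: [0.549, 0.189, 0.0469]
orientation: [-1.429, -1.647, -0.858]
contact_force: [-0.4, -1.4, -1.1]
grip_width: 0.0492
gripper_force: 63.9
```

Call:
{"fn": "apply_moves", "kwargs": {
  "rows": [
    [-0.003,0,0.0015,0,0,0],
    [-0.003,0,0.0015,0,0,0],
    [-0.003,0,0.0015,0,0,0]
  ]
}}

```text
clock: 11.18
tcp_pos: [0.549, 0.189, 0.0469]
orientation: [-1.429, -1.647, -0.858]
contact_force: [-2.3, -4.5, 4.5]
grip_width: 0.0493
gripper_force: 64.7
```

Call:
{"fn": "apply_moves", "kwargs": {
  "rows": [
    [0,0,0,0,0,0],
    [0,0,0,0,0,0],
    [0,0,0,0,0,0],
    [0,0,0,0,0,0],
    [0,0,0,0,0,0]
  ],
  "claw": 1
}}

```text
clock: 11.8
tcp_pos: [0.5489, 0.189, 0.0458]
orientation: [-1.43, -1.647, -0.858]
contact_force: [0.5, 0.2, 0.2]
grip_width: 0.0856
gripper_force: 0.0
```

Call:
{"fn": "apply_moves", "kwargs": {
  "rows": [
    [0,0,-0.08,0,0,0],
    [0,0,-0.2,0,0,0],
    [0,0,-0.4,0,0,0],
    [0,0,-0.6,0,0,0],
    [0,0,-0.7,0,0,0]
  ]
}}

```text
clock: 12.42
tcp_pos: [0.572, 0.0332, 0.1291]
orientation: [-1.434, -1.647, -0.86]
contact_force: [0.8, 0.1, -0.3]
grip_width: 0.0853
gripper_force: 0.0
```

Run:
```python
from plan import *
p,Q,o=cur();print(o["clock"],p,o["joints"],o["grip_width"])
s=r.grab_frame("side");t=r.grab_frame("top")
g=[.551,.172]
us,ut=proj(s,[*g,.05]),proj(t,[*g,.09]);print(us,ut)
ms,mt=near(s,"camera",us),near(t,"camera",ut)
for v,m in(([s,t],[ms,mt]),([t],[mt]),([s],[ms])):
    if all(x is not None for x in m): print(fit(v,m,[*g,.14],standing))
    else: print("missing")
for p_,n in((s,"s"),(t,"t")): print(n,[(x["point"],round(x["conf"],2)) for x in r.landmark_of(p_,"camera_lens")])
c=np.hstack([cv2.resize(s["pixels"][150:300,190:390],(400,300)),cv2.resize(t["pixels"][125:275,160:360],(400,300))])
cv2.imwrite("pics/stood.png",c[:,:,::-1])
```

```text
12.425 [0.572  0.0332 0.1291] [ 1.0144  1.156  -1.1525  1.6802 -0.0541  1.0804  0.25  ] 0.08529070810478008
[289.1923 231.1888] [242.6829 209.5865]
(array([0.5506, 0.1738, 0.0813]), np.float64(88.625), [np.float32(644.0), np.float32(372.0)])
(array([0.551 , 0.1754, 0.0703]), np.float64(43.5), [np.float32(372.0)])
(array([0.5496, 0.1746, 0.0808]), np.float64(37.4375), [np.float32(644.0)])
s [([239.8, 272.8], 0.42)]
t [([257.5, 270.4], 0.62), ([241.9, 214.3], 0.58)]
```

View pics/stood.png

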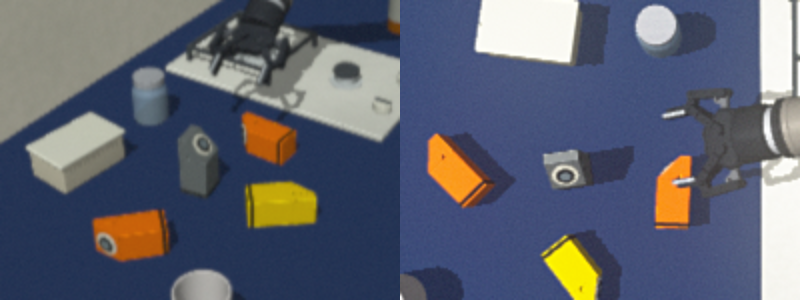

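The camera stands upright and released at crop (200,160)/(565,170). To choose how to grip the cap, I'll fit a quick kinematic model from the logged poses and check reach.

```bash
cat > kin.py <<'E'
from plan import *
import itertools
D=[([1.1709,.477,.0224,1.5554,-.0115,1.1093,-.0831],[.1942,-.6465,.2313],[-3.1065,-.4565,.0006]),
([.3876,.2417,-.5122,1.7574,.1275,1.1746,-.3933],[.5428,-.0385,.3004],[2.463,1.949,.001]),
([-.3576,.6367,-.486,1.7353,.6978,1.2641,-1.0314],[.5461,.2141,.118],[1.796,2.066,-.447]),
([-.3265,.7563,-.4249,1.822,.8186,1.0804,-1.1142],[.5528,.1648,.0118],[1.794,2.068,-.445]),
([.583,.771,-.9668,1.8874,.0825,.7116,-.1396],[.5495,.1769,.0968],[-1.762,-2.01,-.496]),
([.8438,1.164,-1.1775,1.8409,-.0743,.7742,.1732],[.5483,.1906,.1092],[-1.429,-1.653,-.854]),
([1.0144,1.156,-1.1525,1.6802,-.0541,1.0804,.25],[.572,.0332,.1291],[-1.434,-1.647,-.86])]
LO=np.array([-2.96,-.34,-1.41,.24,-1.37,.17,-2.96]);HI=np.array([2.96,2.1,1.46,2.44,4.51,1.92,2.96])
def E(ax,a): return R.from_euler(ax,a).as_matrix()
def fk(q,k,s):
    o1,o7,d1,L1,L2,L3,a2,a3,a4=k
    M=E("z",s[0]*q[0]+o1);p=np.array([0,0,d1])
    M=M@E("y",q[1]);p=p+M@[a2,0,L1];M=M@E("z",s[1]*q[2])@E("y",q[3]);p=p+M@[a3,0,L2]
    M=M@E("z",s[2]*q[4])@E("y",q[5]);p=p+M@[a4,0,0];M=M@E("z",s[3]*q[6]+o7);p=p+M[:,2]*L3
    return p,M
def res(k,s): return np.hstack([np.hstack([p-P,.3*R.from_matrix(M.T@rot(o)).as_rotvec()]) for q,P,o in D for p,M in[fk(q,k,s)]])
def calib():
    b=None
    for s in itertools.product((1,-1),repeat=4):
        for o1,o7 in itertools.product((0,1.57,3.14,-1.57),repeat=2):
            f=least_squares(res,[o1,o7,.36,.45,.45,.25,0,0,0],args=(s,),max_nfev=40)
            if b is None or f.cost<b[0]: b=(f.cost,f.x,s)
    return b
def ik(p,M,q0,k,s):
    def e(q):
        a,B=fk(q,k,s);return np.hstack([a-p,.3*R.from_matrix(B.T@M).as_rotvec(),.002*(q-q0)])
    f=least_squares(e,np.clip(q0,LO+.02,HI-.02),bounds=(LO,HI));a,B=fk(f.x,k,s)
    return f.x,np.linalg.norm(a-p),np.degrees(np.linalg.norm(R.from_matrix(B.T@M).as_rotvec()))
E
python3 - <<'E'
from kin import *
c,k,s=calib();print(c,k,s);np.save("k.npy",np.hstack([k,s]))
yaw=.13
v=np.array([-np.cos(yaw),-np.sin(yaw),1])/2**.5
L=np.array([.551,.174,0])+[*(.0103*np.array([-np.cos(yaw),-np.sin(yaw)])),.0953]
C=L+.1*v; ch=np.array([-np.sin(yaw),np.cos(yaw),0])   # horizontal in-plane
q0=np.array(r.get_obs()["joints"]);B=np.array([.489,-.266,.028])
print("L",L,"C",C)
for sg in(1,-1):
  for ph in(0,15,30,45):
    f=np.radians(ph)
    # burner: cap z up; closing along ch*sg ; tool z tilted inward by ph
    u=np.array([np.cos(yaw),np.sin(yaw),0])
    a=-np.array([0,0,1])*np.cos(f)-u*np.sin(f)
    g=B+[0,0,.011];r1=ik(g+.019*a,frame(a,sg*ch),q0,k,s)
    u2=np.cross(ch,v);u2=u2*np.sign(u2@u); a2=-v*np.cos(f)-u2*np.sin(f)
    g2=C+.011*v;r2=ik(g2+.019*a2,frame(a2,sg*ch),r1[0],k,s)
    print(sg,ph,r1,r2)
E
```

```text
0.0009883224109836421 [-0.0556  1.5266  0.3085  0.541   0.4763  0.3292  0.0488  0.0091  0.0416] (-1, -1, -1, -1)
L [0.5408 0.1727 0.0953] C [0.4707 0.1635 0.166 ]
1 0 (array([ 1.1312,  0.8827, -1.1189,  1.9485,  0.9802,  0.9912,  1.2401]), np.float64(8.251582613465082e-06), np.float64(0.00292701100333702)) (array([ 0.3589,  0.5039, -1.41  ,  2.44  ,  1.6421,  0.9542, -0.5352]), np.float64(0.02955975894341792), np.float64(6.546465418907546))
1 15 (array([ 0.982 ,  0.9501, -1.0392,  1.7852,  0.8983,  1.2697,  1.289 ]), np.float64(8.724689945691131e-06), np.float64(0.002652418686100285)) (array([ 0.485 ,  0.393 , -1.41  ,  2.4068,  1.3747,  0.7038, -0.2501]), np.float64(4.247458455085648e-05), np.float64(0.016030918758703324))
1 30 (array([ 0.8491,  1.0391, -0.9555,  1.6221,  0.8519,  1.5319,  1.3217]), np.float64(1.1873923907072517e-05), np.float64(0.0031207427701452645)) (array([ 0.4887,  0.4383, -1.3211,  2.1996,  0.8605,  0.7826,  0.3351]), np.float64(2.3372614244301285e-05), np.float64(0.007974113847416617))
1 45 (array([ 0.7398,  1.1449, -0.8801,  1.4642,  0.8286,  1.7809,  1.3471
[... 670 characters left out ...]
062,  0.5314,  2.3984,  0.5248,  0.17  , -2.3926]), np.float64(0.0001530437376298134), np.float64(0.07112771729866262))
-1 30 (array([ 0.451 ,  0.8056, -0.2367,  1.6363,  0.4019,  1.2403, -1.4201]), np.float64(9.659048103740741e-06), np.float64(0.006408064090470561)) (array([-0.1268,  0.1704, -0.4133,  2.2261,  0.3087,  0.5315, -2.2046]), np.float64(2.206906147815924e-05), np.float64(0.008511586630253455))
-1 45 (array([ 0.3855,  0.9455, -0.2035,  1.4761,  0.4339,  1.513 , -1.433 ]), np.float64(7.885637608650373e-06), np.float64(0.005464221201837662)) (array([-0.0501,  0.2988, -0.4637,  2.0481,  0.1789,  0.8328, -2.0464]), np.float64(1.4743277388814529e-05), np.float64(0.004816323032585945))
```

```bash
cat >> plan.py <<'E'
B=np.array([.489,-.2675,.028]);PH=np.radians(40)
def capg(back=0.,lift=0.):
    a=np.array([-np.sin(PH),0,-np.cos(PH)])
    return B+[0,0,.011+lift]+a*(.022-back), frame(a,(0,-1,0))
E
python3 - <<'E'
import fit as F
from plan import *
from scipy.spatial.transform import Slerp
n=np.array([1,0,1])/2**.5;e1=np.array([0,1,0]);e2=np.cross(n,e1)
F.V=np.vstack([F.V]+[np.array([.0103,0,.0953])+.019*(np.cos(k)*e1+np.sin(k)*e2) for k in np.linspace(0,6.28,24)])
s=r.grab_frame("side");t=r.grab_frame("top");g=[.551,.174]
ms,mt=near(s,"camera",proj(s,[*g,.05])),near(t,"camera",proj(t,[*g,.09]))
print(fit([s,t],[ms,mt],[*g,.13],standing))
uv=[]
for p_,n_ in((s,"s"),(t,"t")):
    x0=proj(p_,[.541,.173,.095]);im=p_["pixels"].astype(int)
    yy,xx=np.mgrid[:400,:640];w=(im.min(2)>150)&(np.hypot(xx-x0[0],yy-x0[1])<12)
    q,_,_=cv2.minAreaRect(np.column_stack([xx[w],yy[w]]).astype(np.float32)),0,0
    print(n_,x0,w.sum(),q);uv.append(q[0])
print("lens tri",tri([s,t],uv))
p,Q,o=cur();G=capg(.10)
SL=Slerp([0,1],R.from_matrix([Q,G[1]]));print("turn deg",np.degrees(np.linalg.norm(R.from_matrix(Q.T@G[1]).as_rotvec())))
m=lambda f:SL(f).as_matrix()
plan([((.57,0,.27),m(.1)),((.58,-.13,.30),m(.4)),((.58,-.24,.25),m(.75)),G,capg()])
print(G[0],capg()[0])
E
```

```text
(array([0.5519, 0.1731, 0.1647]), np.float64(62.875), [np.float32(582.0), np.float32(415.0)])
s [290.9811 221.385 ] 6 ((287.72998046875, 221.60997009277344), (7.071067810058594, 1.5556349754333496), 81.8698959350586)
t [242.0194 212.9813] 102 ((242.20547485351562, 209.04794311523438), (16.15167808532715, 15.098308563232422), 69.44395446777344)
lens tri [0.5532 0.1737 0.09  ]
turn deg 131.27695738258026
t 12.925 p [0.57   0.0372 0.1279] q [ 1.0104  1.158  -1.1525  1.6844 -0.054   1.078   0.2498]
[0.432, -0.022, -0.397, -0.023, -0.081, 0.119]
[-0.205, 0.016, -0.494, -0.069, -0.244, 0.356]
[-0.392, 0.276, -0.061, -0.081, -0.285, 0.416]
[-0.008, 0.225, 0.595, -0.058, -0.204, 0.297]
[-0.0, 0.0, 0.4, 0.0, 0.0, 0.0]
[ 0.5391 -0.2675  0.0988] [ 0.4749 -0.2675  0.0221]
```

Call:
{"fn": "apply_moves", "kwargs": {
  "rows": [
    [0.43,-0.02,-0.4,-0.023,-0.08,0.12],
    [0.43,-0.02,-0.4,-0.023,-0.08,0.12],
    [0.43,-0.02,-0.4,-0.023,-0.08,0.12],
    [0.43,-0.02,-0.4,-0.023,-0.08,0.12]
  ]
}}

```text
clock: 13.42
tcp_pos: [0.5714, -0.002, 0.2709]
orientation: [-1.665, -1.566, -0.708]
contact_force: [-0.8, -1.1, -0.6]
grip_width: 0.0857
gripper_force: 0.0
```

Call:
{"fn": "apply_moves", "kwargs": {
  "rows": [
    [-0.1,0.01,-0.25,-0.017,-0.061,0.09],
    [-0.2,0.016,-0.49,-0.035,-0.122,0.18],
    [-0.2,0.016,-0.49,-0.052,-0.183,0.27],
    [-0.2,0.016,-0.49,-0.069,-0.244,0.356],
    [-0.2,0.016,-0.49,-0.069,-0.244,0.356]
  ]
}}

```text
clock: 14.05
tcp_pos: [0.5806, -0.1277, 0.3]
orientation: [-2.278, -1.218, -0.184]
contact_force: [0.3, 0.1, -0.5]
grip_width: 0.0857
gripper_force: 0.0
```

Run:
```python
from plan import *
from scipy.spatial.transform import Slerp
p,Q,o=cur();G=capg(.10)
rv=R.from_matrix(Q.T@G[1]).as_rotvec();print("turn deg",np.degrees(np.linalg.norm(rv)),Q)
SL=Slerp([0,1],R.from_matrix([Q,G[1]]))
plan([((.58,-.24,.25),SL(.6).as_matrix()),G,capg()])
```

```text
turn deg 78.93099334513565 [[ 0.5814  0.8031 -0.1306]
 [ 0.7285 -0.4424  0.5231]
 [ 0.3623 -0.3993 -0.8422]]
t 14.05 p [ 0.5806 -0.1277  0.3   ] q [ 0.937   0.6567 -0.9264  1.4458 -0.0279  1.4584 -0.5096]
[-0.401, 0.277, -0.066, -0.084, -0.293, 0.429]
[0.003, 0.224, 0.596, -0.056, -0.195, 0.286]
[-0.0, 0.0, 0.4, 0.0, 0.0, 0.0]
```

Call:
{"fn": "apply_moves", "kwargs": {
  "rows": [
    [-0.1,0.07,-0.02,-0.017,-0.059,0.086],
    [-0.2,0.14,-0.03,-0.034,-0.117,0.172],
    [-0.3,0.2,-0.05,-0.05,-0.176,0.257],
    [-0.4,0.277,-0.066,-0.067,-0.234,0.343],
    [-0.4,0.277,-0.066,-0.084,-0.293,0.429]
  ]
}}

```text
clock: 14.68
tcp_pos: [0.5775, -0.2465, 0.2461]
orientation: [-2.799, -0.55, 0.558]
contact_force: [-0.3, -0.2, -0.3]
grip_width: 0.0858
gripper_force: 0.0
```

Call:
{"fn": "apply_moves", "kwargs": {
  "rows": [
    [0,0.1,0.1,-0.018,-0.065,0.095],
    [0,0.16,0.25,-0.037,-0.13,0.19],
    [0,0.22,0.4,-0.056,-0.195,0.286],
    [0,0.224,0.596,-0.056,-0.195,0.286],
    [0,0.224,0.596,-0.056,-0.195,0.286]
  ]
}}

```text
clock: 15.3
tcp_pos: [0.5333, -0.2697, 0.0942]
orientation: [-2.94, 0.002, 1.089]
contact_force: [-0.6, -0.7, 0.8]
grip_width: 0.0851
gripper_force: 0.0
```

Run:
```python
from plan import *
plan([capg()])
s=r.grab_frame("side");t=r.grab_frame("top")
for p_,z in((t,.044),(s,.040)):
  for x in r.outline_of(p_,"cap"):
    ys,xs=np.nonzero(x["pixels"]);print(round(x["conf"],2),len(xs),onz(p_,(xs.mean(),ys.mean()),z))
c=np.hstack([cv2.resize(s["pixels"][130:250,290:450],(400,300)),cv2.resize(t["pixels"][170:290,310:470],(400,300))])
cv2.imwrite("pics/cap.png",c[:,:,::-1])
```

```text
t 15.3 p [ 0.5333 -0.2697  0.0942] q [ 0.4885  0.9126 -0.3805  1.327   0.3818  1.6797 -1.5404]
[0.011, -0.007, 0.371, -0.004, 0.007, 0.001]
0.7 267 [ 0.4891 -0.2659  0.044 ]
0.46 93 [ 0.486  -0.2662  0.04  ]
```

View pics/cap.png

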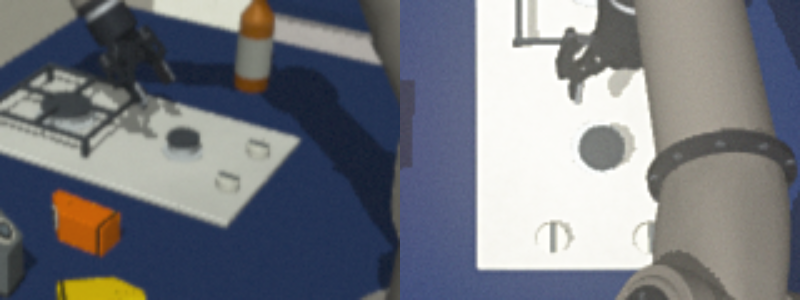

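The cap shows at right crop (602,148), i.e. (0.489,-0.266), with the open fingers behind it. I'll descend along the tilted axis and grip.

Call:
{"fn": "apply_moves", "kwargs": {
  "rows": [
    [0.011,-0.014,0.1,-0.004,0.007,0],
    [0.011,-0.014,0.2,-0.004,0.007,0],
    [0.011,-0.014,0.29,-0.004,0.007,0],
    [0.011,-0.014,0.37,-0.004,0.007,0],
    [0.011,-0.014,0.37,-0.004,0.007,0]
  ]
}}

```text
clock: 16.12
tcp_pos: [0.4806, -0.2673, 0.0277]
orientation: [2.954, -0.006, -1.055]
contact_force: [0.3, -0.5, -0.2]
grip_width: 0.0854
gripper_force: 0.0
```

Call:
{"fn": "apply_moves", "kwargs": {
  "rows": [
    [0,0,0,0,0,0],
    [0,0,0,0,0,0],
    [0,0,0,0,0,0],
    [0,0,0,0,0,0],
    [0,0,0,0,0,0]
  ],
  "claw": 0,
  "newtons": 25
}}

```text
clock: 16.75
tcp_pos: [0.4823, -0.2663, 0.0282]
orientation: [2.955, -0.005, -1.052]
contact_force: [1.9, -0.2, 5.9]
grip_width: 0.0549
gripper_force: 26.1
```

Run:
```python
from plan import *
p,Q,o=cur();print(p,capg()[0],Q,o["contact_force"],o["moment"])
plan([(p+[0,0,.1],Q)])
```

```text
[ 0.4823 -0.2663  0.0282] [ 0.4749 -0.2675  0.0221] [[ 0.7751 -0.001  -0.6319]
 [-0.0046 -1.     -0.0041]
 [-0.6319  0.0061 -0.7751]] [ 1.9049 -0.1928  5.8592] [ 0.1831 -0.2632 -0.148 ]
t 16.75 p [ 0.4823 -0.2663  0.0282] q [ 0.524   0.914  -0.3807  1.5027  0.4143  1.4905 -1.5868]
[-0.253, 0.002, -0.31, 0.0, 0.0, 0.0]
```

The grip sits near the fingertips, 8 mm short of the target. I'll reopen, go deeper and re-grip.

Call:
{"fn": "apply_moves", "kwargs": {
  "rows": [
    [0,0,0,0,0,0],
    [0,0,0,0,0,0],
    [0,0,0,0,0,0],
    [0,0,0.016,0,0,0],
    [0,0,0.032,0,0,0]
  ],
  "claw": 1
}}

```text
clock: 17.38
tcp_pos: [0.4751, -0.2665, 0.0203]
orientation: [2.953, -0.005, -1.057]
contact_force: [-0.5, -0.0, -0.2]
grip_width: 0.0855
gripper_force: 0.0
```

Call:
{"fn": "apply_moves", "kwargs": {
  "rows": [
    [0,0,0,0,0,0],
    [0,0,0,0,0,0]
  ]
}}

```text
clock: 17.62
tcp_pos: [0.4754, -0.2665, 0.0206]
orientation: [2.954, -0.005, -1.056]
contact_force: [-0.3, 0.9, -0.8]
grip_width: 0.0852
gripper_force: 0.0
```

Call:
{"fn": "apply_moves", "kwargs": {
  "rows": [
    [0,0,0,0,0,0],
    [0,0,0,0,0,0],
    [0,0,0,0,0,0],
    [0,0,0,0,0,0],
    [0,0,0,0,0,0]
  ],
  "claw": 0,
  "newtons": 40
}}

```text
clock: 18.25
tcp_pos: [0.4758, -0.2664, 0.021]
orientation: [2.954, -0.005, -1.055]
contact_force: [1.3, 0.4, 4.9]
grip_width: 0.0546
gripper_force: 42.3
```

Run:
```python
from plan import *
p,Q,o=cur();print(p,Q,o["contact_force"],o["moment"],"disc in tool",Q.T@(np.array([.489,-.266,.039])-p))
plan([(p+[0,0,.12],Q)])
```

```text
[ 0.4758 -0.2664  0.021 ] [[ 0.7736 -0.0012 -0.6337]
 [-0.0045 -1.     -0.0036]
 [-0.6337  0.0056 -0.7736]] [1.2772 0.3825 4.9097] [ 0.1453 -0.289  -0.013 ] disc in tool [-0.0012 -0.0003 -0.0223]
t 18.25 p [ 0.4758 -0.2664  0.021 ] q [ 0.5275  0.9179 -0.379   1.5181  0.4178  1.4748 -1.5902]
[-0.304, 0.003, -0.371, 0.0, 0.0, 0.0]
```

Call:
{"fn": "apply_moves", "kwargs": {
  "rows": [
    [-0.03,0,-0.037,0,0,0],
    [-0.1,0,-0.122,0,0,0],
    [-0.2,0,-0.245,0,0,0],
    [-0.304,0,-0.371,0,0,0],
    [-0.304,0,-0.371,0,0,0]
  ]
}}

```text
clock: 18.88
tcp_pos: [0.4775, -0.2663, 0.145]
orientation: [2.955, -0.007, -1.045]
contact_force: [0.8, -1.3, -3.0]
grip_width: 0.0544
gripper_force: 42.5
```

```bash
cat >> plan.py <<'E'
Q0=np.array([[.7736,-.0012,-.6337],[-.0045,-1,-.0036],[-.6337,.0056,-.7736]])
cz=Q0.T@[0,0,1]; co=Q0.T@(np.array([.489,-.266,.028])-[.4758,-.2664,.021])
Y=.15; hd=np.array([np.cos(Y),np.sin(Y),0]); v=(np.array([0,0,1])-hd)/2**.5; ch=np.array([-np.sin(Y),np.cos(Y),0])
L=np.array([.5515,.1735,.0953])-.0103*hd
def final(dist=.1,off=(0,0,0)):
    # tool rot such that M@cz=v and tool y ~ -ch
    M,_=R.align_vectors([v,-ch],[cz,[0,1,0]],weights=[100,1]);M=M.as_matrix()
    return L+dist*v+np.array(off)-M@co, M
E
python3 - <<'E'
from kin import *
from scipy.spatial.transform import Slerp
p,Q,o=cur();print(o["grip_width"],o["gripper_force"],o["contact_force"],cz,co)
K=np.load("k.npy");D.append((o["joints"],p,o["orientation"]));f=least_squares(res,K[:9],args=(tuple(K[9:]),))
G=final();print(G[0],G[1][:,2],"C",L+.1*v)
SL=Slerp([0,1],R.from_matrix([Q,G[1]]));print("turn",np.degrees(np.linalg.norm(R.from_matrix(Q.T@G[1]).as_rotvec())))
W=[((.49,-.10,.22),SL(.3).as_matrix()),((.47,.07,.25),SL(.75).as_matrix()),(G[0]+.08*v,G[1]),G]
plan(W);q=np.array(o["joints"])
for w in W: q,e1,e2=ik(np.array(w[0]),w[1],q,f.x,tuple(K[9:]));print(q,e1,e2)
E
```

```text
0.0544323054740403 42.53857433795929 [ 0.8494 -1.3164 -2.9891] [-0.6337  0.0056 -0.7736] [ 0.0058 -0.0004 -0.0138]
[0.4671 0.1603 0.1517] [ 0.0984  0.0105 -0.9951] C [0.4714 0.1614 0.166 ]
turn 45.430752605326305
t 18.875 p [ 0.4775 -0.2663  0.145 ] q [ 0.5415  0.7601 -0.4037  1.493   0.3693  1.6368 -1.5423]
[-0.154, -0.663, -0.268, -0.007, 0.149, -0.028]
[-0.097, -0.683, -0.083, -0.011, 0.223, -0.042]
[-0.181, -0.35, 0.187, -0.006, 0.124, -0.023]
[0.203, -0.002, 0.248, 0.0, 0.0, 0.0]
[ 0.4328  0.5124 -0.5223  1.6789  0.2469  1.4727 -1.6876] 4.710619647833858e-06 0.0011291480031546115
[ 0.3039  0.2376 -0.6597  1.9176  0.1343  1.1321 -1.8614] 6.065241566705214e-06 0.0017922463305159934
[ 0.1643  0.1113 -0.7321  2.1638  0.1561  0.8093 -2.0775] 6.877796380721758e-06 0.0019724803896982975
[ 0.0651  0.2885 -0.6368  2.1091  0.3134  0.7293 -2.1843] 5.1468834545851135e-06 0.001315677405458718
```

Call:
{"fn": "apply_moves", "kwargs": {
  "rows": [
    [-0.05,-0.2,-0.2,0,0.03,0],
    [-0.1,-0.4,-0.268,-0.003,0.075,-0.014],
    [-0.15,-0.66,-0.268,-0.007,0.149,-0.028],
    [-0.15,-0.66,-0.268,-0.007,0.149,-0.028],
    [-0.15,-0.66,-0.268,-0.007,0.149,-0.028]
  ]
}}

```text
clock: 19.5
tcp_pos: [0.4887, -0.1009, 0.2155]
orientation: [3.058, 0.067, -0.706]
contact_force: [-0.4, -0.1, -2.1]
grip_width: 0.0548
gripper_force: 43.2
```

Call:
{"fn": "apply_moves", "kwargs": {
  "rows": [
    [-0.03,-0.22,-0.03,-0.004,0.075,-0.014],
    [-0.06,-0.45,-0.06,-0.008,0.15,-0.028],
    [-0.097,-0.68,-0.083,-0.011,0.223,-0.042],
    [-0.097,-0.68,-0.083,-0.011,0.223,-0.042],
    [-0.097,-0.68,-0.083,-0.011,0.223,-0.042]
  ]
}}

```text
clock: 20.12
tcp_pos: [0.4698, 0.0666, 0.2455]
orientation: [-3.129, -0.168, 0.162]
contact_force: [0.7, -1.1, -1.9]
grip_width: 0.0546
gripper_force: 43.2
```

Call:
{"fn": "apply_moves", "kwargs": {
  "rows": [
    [-0.09,-0.17,0.09,-0.003,0.06,-0.01],
    [-0.18,-0.35,0.187,-0.006,0.124,-0.023],
    [-0.18,-0.35,0.187,-0.006,0.124,-0.023],
    [-0.18,-0.35,0.187,-0.006,0.124,-0.023]
  ]
}}

```text
clock: 20.62
tcp_pos: [0.4116, 0.1491, 0.2046]
orientation: [-3.123, -0.223, -0.144]
contact_force: [0.1, -0.3, -2.2]
grip_width: 0.0547
gripper_force: 43.2
```

Run:
```python
from plan import *
plan([final()]);print(r.get_obs()["grip_width"])
s=r.grab_frame("side");t=r.grab_frame("top")
c=np.hstack([cv2.resize(s["pixels"][140:290,210:410],(400,300)),cv2.resize(t["pixels"][145:295,160:360],(400,300))])
cv2.imwrite("pics/near.png",c[:,:,::-1])
```

```text
t 20.625 p [0.4116 0.1491 0.2046] q [ 0.2231  0.1322 -0.7772  2.1431  0.1742  0.8261 -2.0873]
[0.206, -0.013, 0.231, -0.003, 0.005, -0.003]
0.05466816258346572
```

View pics/near.png

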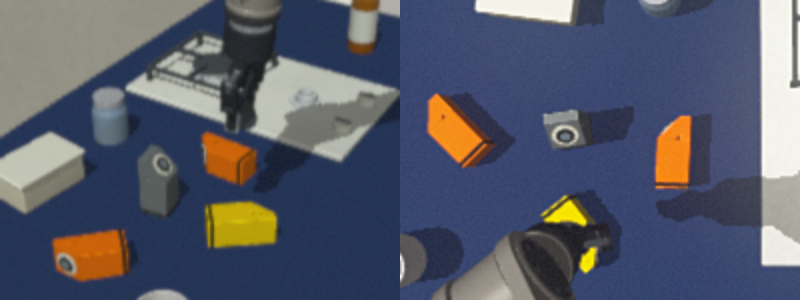

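The burner is bare (left crop (305,97)), the camera still stands (158,180), and the gripper holds the cap above and in front of it. Moving to the final pose.

Call:
{"fn": "apply_moves", "kwargs": {
  "rows": [
    [0.07,-0.005,0.08,0,0.003,0],
    [0.14,-0.01,0.155,-0.003,0.005,-0.003],
    [0.206,-0.013,0.231,-0.003,0.005,-0.003],
    [0.206,-0.013,0.231,-0.003,0.005,-0.003],
    [0.206,-0.013,0.231,-0.003,0.005,-0.003]
  ]
}}

```text
clock: 21.35
tcp_pos: [0.4665, 0.1616, 0.1524]
orientation: [-3.125, -0.232, -0.158]
contact_force: [-0.5, 0.3, -1.3]
grip_width: 0.0542
gripper_force: 43.2
```

Run:
```python
from plan import *
plan([final()]);p,Q,o=cur();print("cap org",p+Q@co,"want",L+.1*v,"tilt err deg",np.degrees(np.arccos((Q@cz)@v)),o["grip_width"])
s=r.grab_frame("side");t=r.grab_frame("top")
C=p+Q@co
for p_,n in((s,"side"),(t,"top")):
    for th in("cap","camera_lens"):
        print(n,th,[(np.round(x["point"],1).tolist(),round(x["conf"],2)) for x in r.landmark_of(p_,th)],"expect",proj(p_,C if th=="cap" else L))
u,w=np.round(proj(s,C)).astype(int),np.round(proj(t,C)).astype(int)
c=np.hstack([cv2.resize(q["pixels"][y-50:y+40,x-60:x+60],(400,300)) for q,(x,y) in((s,u),(t,w))])
c=np.clip(255*(c/255.)**.5,0,255).astype(np.uint8)
cv2.imwrite("pics/fin.png",c[:,:,::-1])
```

```text
t 21.35 p [0.4665 0.1616 0.1524] q [ 0.1357  0.3129 -0.7173  2.0908  0.3653  0.752  -2.231 ]
[0.001, 0.005, 0.003, -0.0, -0.001, 0.001]
cap org [0.4707 0.1626 0.1667] want [0.4714 0.1614 0.166 ] tilt err deg nan 0.054213389062426565
side cap [([312.4, 210.3], 0.4)] expect [310.1948 207.9672]
side camera_lens [([243.7, 273.0], 0.64), ([289.3, 223.4], 0.49)] expect [291.0781 221.1306]
top cap [] expect [240.8645 238.2201]
top camera_lens [([256.9, 268.1], 0.57), ([242.1, 214.6], 0.43)] expect [242.3583 212.8653]<stdin>:2: RuntimeWarning: invalid value encountered in arccos
```

View pics/fin.png

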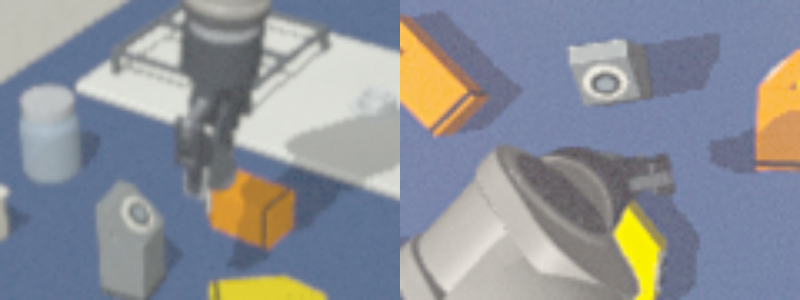

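Run:
```python
from plan import *
p,Q,o=cur();s=r.grab_frame("side")
C=p+Q@co;n=Q@cz;e1=Q[:,1]-n*(n@Q[:,1]);e1/=np.linalg.norm(e1);e2=np.cross(n,e1)
x,y=np.round(proj(s,C)).astype(int);x0,y0,k=x-35,y-30,8
im=cv2.resize(s["pixels"][y0:y0+60,x0:x0+70],None,fx=k,fy=k,interpolation=cv2.INTER_CUBIC)
im=np.clip(255*(im/255.)**.5,0,255).astype(np.uint8);raw=im.copy()
f=lambda X:((np.array(X)+.5-[x0,y0])*k).round().astype(np.int32)
for z,rad,col in((.006,.028,(255,0,0)),(.016,.028,(0,255,0)),(0,.014,(255,0,255))):
    P=np.array([f(proj(s,C+n*z+rad*(np.cos(a)*e1+np.sin(a)*e2))) for a in np.linspace(0,6.28,40)]);cv2.polylines(im,[P],True,col,1)
for z in(0,.1): cv2.circle(im,tuple(int(q) for q in f(proj(s,L+z*v))),4,(255,255,0),-1)
out=np.hstack([raw,im]);out=cv2.resize(out,(800,int(800*out.shape[0]/out.shape[1])));cv2.imwrite("pics/ov.png",out[:,:,::-1])
```

```text
(no output)
```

View pics/ov.png

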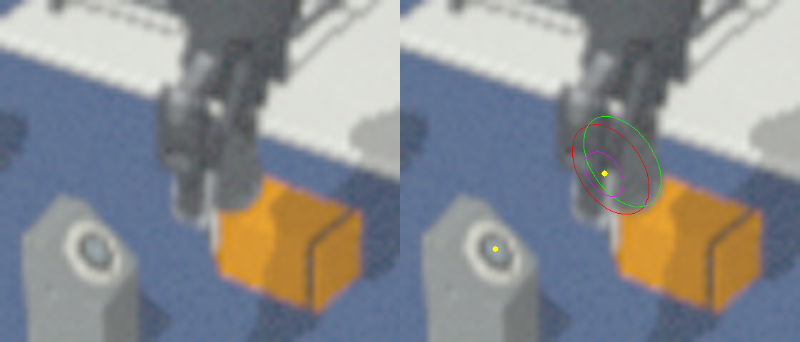

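The overlay matches: the disc edge at left crop (262,170)/(235,208) coincides with the predicted outline, and the lens centre (97,250) matches its predicted dot. I'll let it settle, then hand in.

Call:
{"fn": "apply_moves", "kwargs": {
  "rows": [
    [0,0.005,0.002,0,0,0],
    [0,0.005,0.002,0,0,0],
    [0,0.005,0.002,0,0,0],
    [0,0.005,0.002,0,0,0],
    [0,0.005,0.002,0,0,0]
  ]
}}

```text
clock: 22.32
tcp_pos: [0.4664, 0.1609, 0.1517]
orientation: [-3.125, -0.235, -0.159]
contact_force: [0.2, 0.1, -1.6]
grip_width: 0.0544
gripper_force: 43.2
```

```bash
python3 -c "
from plan import *
p,Q,o=cur();print(o['clock'],p+Q@co,L+.1*v,Q@cz,v,abs(o['qvel']).max(),o['grip_width'])
print(r.hand_in())"
```

```text
22.325 [0.4706 0.162  0.166 ] [0.4714 0.1614 0.166 ] [-0.7003 -0.1085  0.7056] [-0.6992 -0.1057  0.7071] 0.002186666534218628 0.054376400863253266
the job is handed in; nothing more can be done
None
```

The job is handed in at 22.3 s: the camera stands upright and released on the worktop, and the cap is held still with its underside facing the lens, centred to about 1 mm at 10 cm by my measurements; no verdict was returned.

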